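# Seat the rotor's bearing cover and check that the rotor spins freely

## Task

Use the red seating tool, held upright and centred on the orange bearing cover of the centrifuge rotor, to press the cover down until it is fully home; do not press the cover with the fingers. Then stand the tool gently upright in the blue tray and, last, push one of the rotor's buckets anticlockwise (seen from above) and get clear, so that the rotor goes on turning by itself, untouched, for at least two seconds. Leave the bottles, jars and boxes where they stand.

Things in the scene. Friction and masses are not known exactly. Their poses are not given: they have to be found in the camera images.
- machine: white benchtop centrifuge, 340 x 340 x 165 tall, fixed, lid taken off; origin under its centre on the bench, z up. Its flat deck is at 165; a round bowl of 264 diameter, coaxial with the machine's centre, is sunk into it, with its floor at 100. A jar and a timer stand on two corners of the deck.
- rotor (a joint): turning angle of the rotor about its upright axis, rad, growing anticlockwise as seen from above, no limits; at 0 one of its arms points along the machine's +x. The bearing is light: once pushed and left, the rotor coasts for seconds, slowing by about 0.4 to 0.8 rad/s each second.
- rotor_hub (a point): centre of the top of the rotor's 60 diameter aluminium hub, 150 above the bench; its axes turn with the rotor, x along one arm, z up. Three dark arms 14 thick stand at 120 degrees from one another, each ending in a round blue bucket with a white cap, 38 diameter, centred 92 from the axis, from 110 to 153 above the bench; 20 are left to the bowl's wall, and the gaps between buckets are about 120 wide.
- cover (a joint): how far the rotor's bearing cover is pressed down, m: 0 standing proud, 0.008 fully home. It is a stiff clip-on push fit: it resists with about 9 N all the way, stays where it is left, and meets a hard stop when home.
- cover_top (a point): centre of the flat top of the orange bearing cover, a disc of 48 diameter on the hub, coaxial with the rotor; its top is 160 above the bench (10 above the hub) when proud and 152 when home; z up.
- tool_mid (a point): centre, half-way up, of the seating tool (body 'tool'): a red square handle, 28 x 28, its sides facing the tool's x and y, with a white flat round foot, 40 diameter x 16 tall; 120 tall in all, about 0.15 to 0.3 kg, standing upright on its foot on the bench among the other things; z runs from foot to handle.
- tray: blue tray, 240 (its x) x 130 (its y), wall 4 thick and 16 tall, fixed; origin under its centre on the bench, inner floor 4 above the bench. A jar stands in its -x half; the +x half is free.
- bottle: bystander: clear bottle with blue cap, 60 dia x 135 tall; origin at the centre of its underside
- jar: bystander: amber jar with white lid, 60 dia x 90 tall; origin at the centre of its underside
- tipbox: bystander: green box with clear top, 57 x 57 x 71 tall; origin at the centre of its underside
- wipes: bystander: yellow can with white lid, 64 dia x 120 tall; origin at the centre of its underside
- trayjar: bystander: clear jar with orange lid, 52 dia x 85 tall, standing in one half of the tray; origin at the centre of its underside
- deckjar: bystander: amber jar with blue lid, 42 dia x 75 tall, standing on a corner of the centrifuge's deck; origin at the centre of its underside
- timer: bystander: grey timer block, 30 x 55 x 60 tall, standing on another corner of the deck; origin at the centre of its underside
There are look-alikes about, which are no part of the job. Of the things shaped like the part that bears tool_mid, the red one is meant.

How it is judged (in metres and radians):
On the way, in this order (a step that is already met when the one before it is completed fails the run):
1. The tool, upright within 0.12 rad and centred within 8 mm on the cover, presses the cover fully home (value of joint cover above 0.0065 m and contact force between tool and cover above 0.5 N and angle between tool_mid's own z axis and vertical below 0.12 rad and horizontal distance between tool_mid and cover_top below 0.008 m), for 0.1 s.
2. The tool stands upright in the tray, released (x of tool_mid in the frame of tray between -0.105 and 0.105 m and y of tool_mid in the frame of tray between -0.055 and 0.055 m and z of tool_mid in the frame of tray between 0.056 and 0.072 m and angle between tool_mid's own z axis and vertical below 0.12 rad and contact force between the fingers and tool below 0.05 N and value of joint cover above 0.0065 m), for 0.2 s.
3. The rotor turns anticlockwise by itself, faster than 0.1 rad/s and touched by nothing, for 2 s (velocity of joint rotor above 0.1 rad/s and contact force between rotor and anything else below 0.02 N), for 2 s.
At the end, for the whole second after the job is handed in: The cover is home (pressed more than 6.5 mm of 8), the tool stands released, upright within 0.12 rad and at rest in the tray, nothing touches the rotor (it may still coast or have stopped), and every bystander is within 30 mm of its start and upright within 0.3 rad (all of step 2 and linear speed of tool below 0.02 m/s and contact force between rotor and anything else below 0.02 N and distance of each of bottle, jar, tipbox, wipes, trayjar, deckjar, timer from where it was at the start of the episode below 0.03 m and angle between each of bottle, jar, tipbox, wipes, trayjar, deckjar, timer's own z axis and vertical below 0.3 rad).
It fails at once if The fingers or the arm press on the cover (over 2 N) (contact force between any of the fingers, the arm and cover above 2 N).
It fails at once if The tool is dropped (moves faster than 0.7 m/s out of the fingers) (linear speed of tool above 0.7 m/s and contact force between the fingers and tool below 0.05 N).
It fails at once if A bystander is shifted by more than 50 mm or knocked over (distance of any of bottle, jar, tipbox, wipes, trayjar, deckjar, timer from where it was at the start of the episode above 0.05 m or angle between any of bottle, jar, tipbox, wipes, trayjar, deckjar, timer's own z axis and vertical above 0.6 rad).
It also fails if it takes over 69 s, if anything falls off the work surface, if the arm or the gripper's body presses on something with over 40 N, if the wrist force passes 120 N, or if a joint passes its speed limit or range.

## Robot

A 7-joint arm with a two-finger parallel gripper is mounted at the origin on the work surface. World frame = base frame: x ahead of the robot, y to its left, z up, the work surface at z = 0. Lengths are in mm, angles in degrees, forces in N, time in s.
With the tool pointing down it reaches from about 400 to 925 mm from the base axis. Payload 5.6 kg.
Tool frame: the origin (TCP) lies between the finger pads; the fingertips stand 11 mm ahead of it and the grasp point (between the pads) lies 8 mm behind it (ctrl.finger_overhang is the z of the fingertips in the tool frame, in mm); z points along the fingers, y is the direction in which the jaws open and shut (so a half turn about z gives the same grasp; the last joint's range is limited). The gripper opens to 85 mm and grips with 20 to 120 N. Pads are 22 mm wide; open, the fingers measure 114 mm over their backs; the gripper's body (76 mm by 85 mm) begins 54 mm behind the grasp point. The pads swing forward as they close: fully open they stand 13 mm farther back than shut.
Start: joints at [-75.573, 26.786, -0.665, 91.828, 0.344, 61.387, -3.226], TCP at [188.897, 621.953, 242.29] pointing down, gripper open.
Joint ranges: [-144.91, 144.91], [-17.63, 115.5], [-89.93, 88.59], [15.96, 139.68], [-74.01, 254.01], [8.47, 105.57], [-167.45, 167.45]. Speed limits (degrees/s): [147.25, 147.25, 180, 180, 180, 180, 180].

## Interface

Orientations are given as [roll, pitch, yaw] about the fixed x, y, z axes, in that order (R = Rz(yaw) Ry(pitch) Rx(roll)).
In Python, from rig import ctrl gives the robot as it stands. The module is installed in compiled form; this text tells all that it offers.
- The arm moves only by the shell command python3 -m crank 'ROWS' [OPENING] [FORCE]. ROWS is text: rows parted by semicolons, each of 4 numbers parted by spaces: the shift along the tool's x, y, z in cm, then the turn about the tool's z in degrees. A call has exactly 10 rows; each row shifts and turns the commanded pose from where the row before left it, along the tool's axes as they then stand; what a row does not reach is not made up. A row lasts 1/12 s, in which the tool goes at most 41.7 mm and 7.16 degrees, less where a joint would pass 70% of its speed; a pose out of reach is approached as far as the arm can. A call is refused whole if a number of a shift passes 4.17 or a number of a turn 7.16, either way. A call with a gripper value outside its range is refused whole. OPENING is the closure, from -1 (fully open) to 1 (shut), set as the call begins (- or left out, the last holds). The fingers move at their own pace and stop on an object; FORCE is the grip in N (left out, the last holds). Time passes only in rows, so rows that do not move let the fingers close, or fill a call up. It gives the time, the measured TCP pose, the force and the opening at its end, in the units of the state.
- ctrl.get_obs(): the state, without advancing time (a new reading comes with each control period).
- ctrl.grab_frame(name): name is "scene" or "top" or "wrist"; returns a dict with "frame" (480x640x3 uint8, blue, green, red), "intrinsics" (3x3 intrinsics, pixels), "world_from_camera" (4x4, takes a point from camera to world coordinates); the wrist camera has in their place "hand_eye" (4x4, takes a point from camera to tool coordinates, whose origin is the TCP and whose axes are the flange's). Camera axes: x right, y up, looking along -z (the intrinsics and any distortion apply to the point x, -y, -z); pixel columns grow to the right and rows downward; lengths in mm; the calibration is good to about 2 mm. A picture is of the moment at which its call begins: read the wrist's pose just before it. There is no depth.
- ctrl.job_done(): hands the job in, once; it reports no verdict.
Trained networks look in a picture, given as the dict that the camera call returned (one of the last four; its "shot" number tells which), for a name from the list of things; names that differ only in an ending like _2 or _b are one class to them, and where a whole thing is asked for, a point or a joint stands for the part that bears it (a point fixed in the world has none). Each returns a list of dicts, best first, with "conf" (0 to 1); they miss things now and then, are a little off and sometimes report something else, mostly with a low value. They report only what shows in the picture. A call takes as long as a camera call. They do not tell look-alikes from the thing itself.
- ctrl.search_frame(name, picture): "xyz" ([x, y, z] in mm, in world coordinates, good to about 4 mm: the middle of the surface that is visible of it).
- ctrl.trace(name, picture): "pixels" (480x640 bool, what is visible of it).
- ctrl.place_of(name, picture): "xyz" ([x, y, z] in mm, in world coordinates, good to about 4 mm: a listed point, or the origin of a listed thing).
The state is a dict: "t": time; "qpos": joint angles; "joint_velocities": joint speeds; "joint_efforts": joint torques, N m; "ee_pos": TCP position; "tcp_rot": TCP orientation; "wrist_force": force on the tool from outside, world axes, zero at the start; "torque": the same for the moment, N m; "width": finger opening in mm.
Only numpy, scipy, OpenCV 4.12 (cv2) and the standard library are available. Lean on these libraries where they do the work, as an engineer would, in place of code of your own. Each camera call takes 0.05 s, during which the arm holds its last target.

## Working session

There is one attempt and no reset: what is moved stays moved. The work goes in short steps, Python scripts to look and compute and a shell command to move; the robot and the scene stay as the last step left them, time stands still between calls to the robot, and variables do not carry over. Pictures are saved under pics/ and viewed, and the job is handed in when it is done.

```bash
mkdir -p pics; ls
cat > h.py <<'E'
import numpy as np, cv2
from rig import ctrl
from scipy.spatial.transform import Rotation as R
def grab(n,fn=None):
    o=ctrl.get_obs(); p=ctrl.grab_frame(n)
    if fn: cv2.imwrite('pics/'+fn,p['frame'])
    return o,p
def wfc(o,p):
    if 'world_from_camera' in p: return np.array(p['world_from_camera'])
    T=np.eye(4);T[:3,:3]=R.from_euler('xyz',o['tcp_rot'],degrees=True).as_matrix();T[:3,3]=o['ee_pos']
    return T@np.array(p['hand_eye'])
def ray(o,p,u,v):
    T=wfc(o,p);K=np.array(p['intrinsics']);d=np.linalg.inv(K)@[u,v,1];d=np.array([d[0],-d[1],-d[2]])
    return T[:3,3],T[:3,:3]@d
def atz(o,p,u,v,z):
    c,d=ray(o,p,u,v);return c+d*(z-c[2])/d[2]
def proj(o,p,X):
    T=wfc(o,p);K=np.array(p['intrinsics']);x=np.linalg.inv(T)@np.append(X,1);q=K@[x[0],-x[1],-x[2]];return q[:2]/q[2]
E
python3 - <<'E'
from h import *
np.set_printoptions(precision=1,suppress=True)
print(ctrl.get_obs())
for n in ['scene','top','wrist']:
    o,p=grab(n,n+'0.png'); print(n,[k for k in p],wfc(o,p).round(2).tolist(), np.array(p['intrinsics']).tolist())
    for t in ['machine','rotor_hub','cover_top','tool_mid','tray','bottle','jar','tipbox','wipes','trayjar','deckjar','timer']:
        print(t,[(np.round(d['xyz']).tolist(),round(d['conf'],2)) for d in ctrl.place_of(t,p)])
E
```

```text
pics
{'t': 0.0, 'qpos': array([-75.6,  26.8,  -0.7,  91.9,   0.3,  61.4,  -3.2]), 'joint_velocities': array([-0.1, -0.1, -0.1,  0.1, -0. ,  0. ,  0. ]), 'joint_efforts': array([ -0. , -53.2,   0. , -25.1,   0. ,   0. ,   0. ]), 'ee_pos': array([188.8, 621.4, 241.3]), 'tcp_rot': array([-179.9,    0. ,  163.1]), 'wrist_force': array([1. , 0.8, 0.7]), 'torque': array([ 0., -0., -0.]), 'width': 85.2102442856951}
scene ['frame', 'intrinsics', 'world_from_camera', 'shot'] [[-0.51, -0.74, 0.43, 1073.85], [0.86, -0.44, 0.27, 293.02], [-0.01, 0.51, 0.86, 1150.73], [0.0, 0.0, 0.0, 1.0]] [[506.936807423371, 0.0, 316.9363702195491], [0.0, 506.936807423371, 241.61280623989848], [0.0, 0.0, 1.0]]
machine [([597.0, 4.0, 6.0], 0.87)]
rotor_hub [([591.0, 9.0, 150.0], 0.95), ([592.0, 9.0, 162.0], 0.69), ([424.0, -348.0, -1.0], 0.28)]
cover_top [([592.0, 9.0, 164.0], 0.86), ([752.0, -102.0, 161.0], 0.6)]
tool_mid [([348.0, 370.0, 61.0], 0.96), ([364.0, 294.0, 60.0], 0.63), ([447.0, 313.0, 60.0], 0.55)]
tray []
bottle [([562.0, 312.0, -1.0], 0.91)]
jar [([451.0, 428.0, 1.0], 0.78)]
tipbox [([562.0, 410.0
[... 921 characters left out ...]
62.0, 413.0, 2.0], 0.57)]
tipbox [([561.0, 411.0, 2.0], 0.91)]
wipes [([478.0, -465.0, -3.0], 0.84), ([453.0, 423.0, 3.0], 0.18)]
trayjar [([417.0, -342.0, 2.0], 0.64)]
deckjar [([710.0, 168.0, 166.0], 0.57), ([485.0, -344.0, 1.0], 0.39)]
timer [([752.0, -98.0, 162.0], 0.68)]
wrist ['frame', 'intrinsics', 'hand_eye', 'shot'] [[0.29, -0.91, -0.29, 113.31], [0.96, 0.28, 0.09, 645.48], [-0.0, -0.31, 0.95, 374.24], [0.0, 0.0, 0.0, 1.0]] [[407.85259890462163, 0.0, 322.06108673172804], [0.0, 407.85259890462163, 239.87714227969983], [0.0, 0.0, 1.0]]
machine []
rotor_hub []
cover_top []
tool_mid []
tray []
bottle []
jar [([450.0, 423.0, -1.0], 0.58)]
tipbox []
wipes []
trayjar []
deckjar []
timer []
```

View pics/scene0.png

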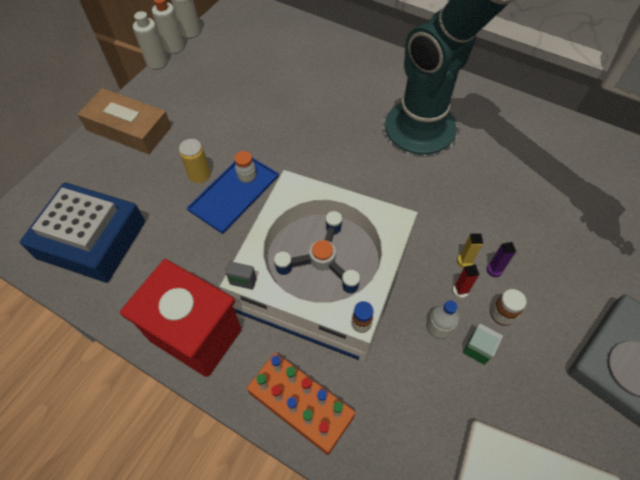

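View pics/top0.png

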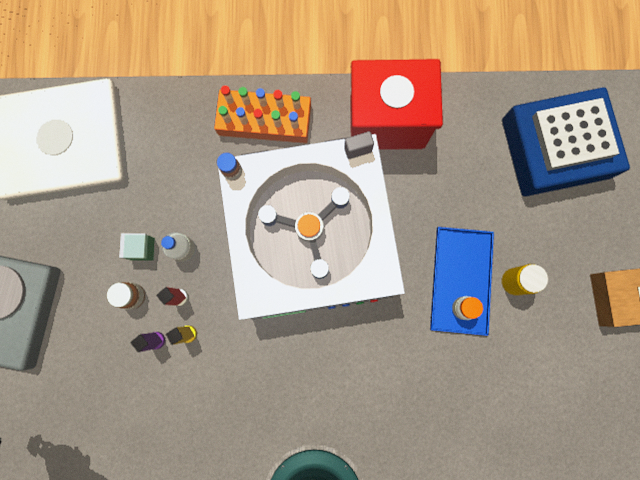

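View pics/wrist0.png

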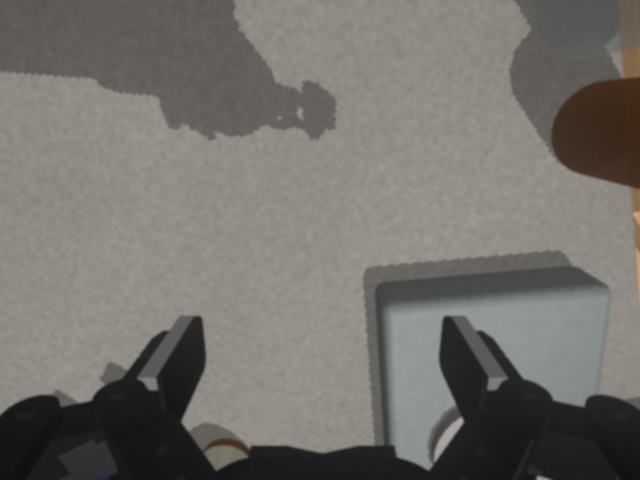

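Run:
```python
import cv2,numpy as np
a=cv2.imread('pics/scene0.png')[225:345,440:540];b=cv2.imread('pics/top0.png')[230:360,100:210]
cv2.imwrite('pics/z0.png',np.hstack([cv2.resize(a,(400,480),interpolation=2),cv2.resize(b,(400,480),interpolation=2)]))
```

```text
(no output)
```

View pics/z0.png

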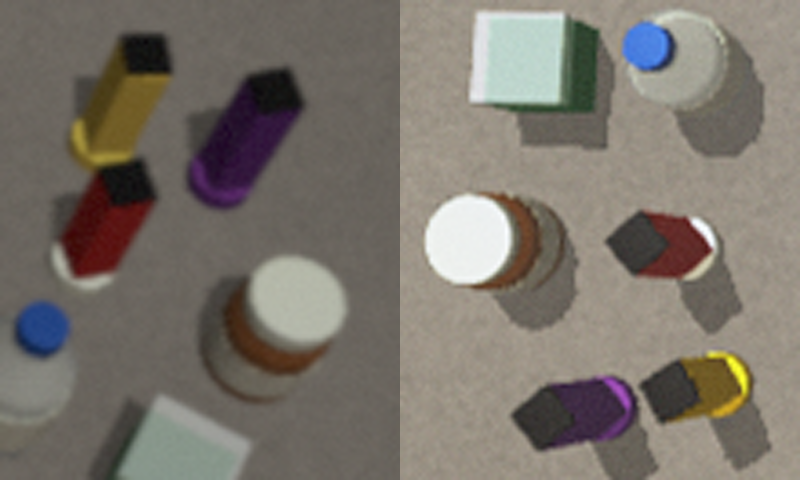

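```bash
python3 -m crank '-3.3 -2.1 0 0;-3.3 -2.1 0 0;-3.3 -2.1 0 0;-3.3 -2.1 0 0;-3.3 -2.1 0 0;-3.3 -2.1 0 0;-3.3 -2.1 0 0;-3.3 -2.1 0 0;-3.3 -2.1 0 0;-3.3 -2.1 0 0' -1 80
python3 -m crank '0 0 0 -6.2;0 0 0 -6.2;0 0 0 -6.2;0 0 0 -6.2;0 0 0 -6.2;0 0 0 -6.2;0 0 0 -6.2;0 0 0 -6.2;0 0 0 -6.2;0 0 0 -6.2'
python3 - <<'E'
from h import *
np.set_printoptions(precision=1,suppress=True)
o,p=grab('wrist','w1.png');print(o)
for t in ['tool_mid','jar','bottle']:
        print(t,[(np.round(d['xyz']).tolist(),round(d['conf'],2)) for d in ctrl.place_of(t,p)])
E
```

```text
t: 2.78
ee_pos: [444.7, 323.6, 242.7]
tcp_rot: [180.0, 0.0, 163.1]
wrist_force: [0.2, 0.6, -0.8]
width: 85.6
t: 3.62
ee_pos: [443.7, 325.1, 242.4]
tcp_rot: [-180.0, 0.0, -134.6]
wrist_force: [0.2, -0.2, 0.1]
width: 85.5
{'t': 3.6167, 'qpos': array([-36.9,  17.3,  -3.4, 105.9,   1.2,  56.8,  94.6]), 'joint_velocities': array([ 10.3,   0.6, -12.5,  -0.7,   4.5,   0.3,  69.6]), 'joint_efforts': array([ -0.9, -42.6,   0.2, -24. ,  -0.1,  -0. ,  -1.3]), 'ee_pos': array([443.7, 325.1, 242.4]), 'tcp_rot': array([-180. ,    0. , -134.6]), 'wrist_force': array([ 0.2, -0.2,  0.1]), 'torque': array([-0., -0., -0.]), 'width': 85.51480113695567}
tool_mid [([450.0, 318.0, 60.0], 0.97), ([364.0, 296.0, 62.0], 0.94), ([350.0, 366.0, 59.0], 0.92)]
jar [([448.0, 426.0, -3.0], 0.55)]
bottle [([560.0, 310.0, -1.0], 0.92)]
```

View pics/w1.png

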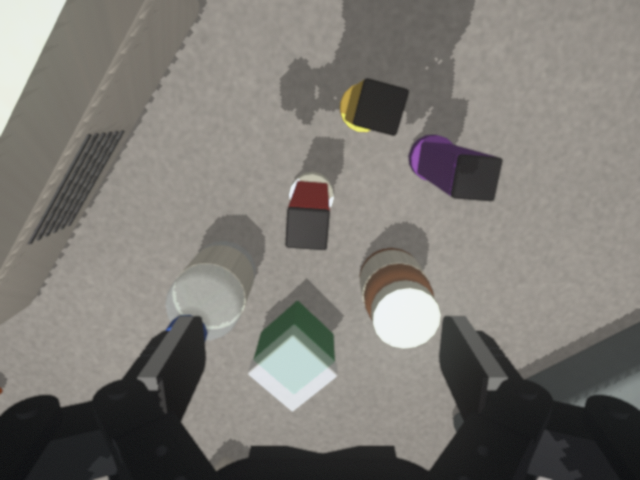

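Run:
```python
from h import *
np.set_printoptions(precision=1,suppress=True)
o,p=grab('wrist','w2.png');o=ctrl.get_obs();print(o['ee_pos'],o['tcp_rot'],o['qpos'])
f=p['frame']
c=f[150:290,250:370]
cv2.imwrite('pics/z2.png',cv2.resize(c,None,fx=4,fy=4,interpolation=cv2.INTER_CUBIC))
print([(np.round(d['xyz']).tolist(),round(d['conf'],2)) for d in ctrl.place_of('tool_mid',p)])
```

```text
[443.7 325.1 242.4] [-180.     0.  -135.1] [-37.   17.3  -3.3 105.9   1.2  56.8  94.2]
[([364.0, 298.0, 62.0], 0.96), ([350.0, 364.0, 59.0], 0.91), ([450.0, 318.0, 61.0], 0.82)]
```

View pics/z2.png

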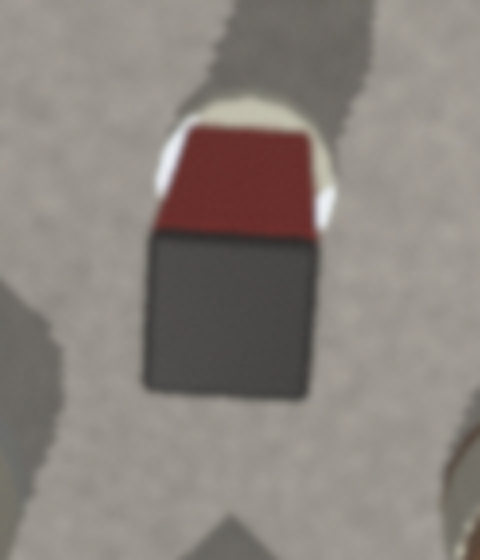

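Run:
```python
from h import *
np.set_printoptions(precision=1,suppress=True)
o,p=grab('wrist');o=ctrl.get_obs()
P=[np.array([250+a/4,150+b/4]) for a,b in [(152,236),(318,241),(304,397),(144,388)]]
W=np.array([atz(o,p,*q,120) for q in P]);print(W,W.mean(0))
for i in range(4):
    d=W[(i+1)%4]-W[i];print(np.linalg.norm(d),np.degrees(np.arctan2(d[1],d[0]))%90)
ot,pt=grab('top')
a,b=ray(ot,pt,165.1,295.9);c,d=ray(o,p,*np.mean(P,0))
A=np.stack([b,-d],1);s=np.linalg.lstsq(A,c-a,rcond=None)[0];print(a+b*s[0],c+d*s[1])
os_,ps=grab('scene')
a,b=ray(os_,ps,440+127/4,225+183/4)
A=np.stack([b,-d],1);s=np.linalg.lstsq(A,c-a,rcond=None)[0];print(a+b*s[0],c+d*s[1])
for pp,n in((pt,'top'),(ps,'scene')):
  for t in ['machine','cover_top','rotor_hub','tray','trayjar','timer','deckjar']:
    print(n,t,[(np.round(d['xyz']).tolist(),round(d['conf'],2)) for d in ctrl.place_of(t,pp)])
```

```text
[[446.8 297.6 120. ]
 [428.6 317.  120. ]
 [448.9 334.1 120. ]
 [466.4 314.4 120. ]] [447.7 315.8 120. ]
26.56072880273213 43.227344260585625
26.527764388967423 40.318655174019014
26.41117920176047 41.592663545781285
25.76746543578789 40.58961958532575
[445.6 313.3 123.8] [446.5 314.9 124.3]
[447.9 315.9 118.4] [447.9 315.9 118.4]
top machine [([593.0, 6.0, -2.0], 0.64)]
top cover_top [([591.0, 5.0, 156.0], 0.72)]
top rotor_hub [([594.0, 10.0, 149.0], 0.95)]
top tray [([483.0, -344.0, 5.0], 0.61)]
top trayjar [([416.0, -346.0, 6.0], 0.96)]
top timer [([752.0, -100.0, 164.0], 0.58)]
top deckjar [([709.0, 168.0, 164.0], 0.68)]
scene machine []
scene cover_top [([591.0, 8.0, 165.0], 0.69), ([448.0, 315.0, 60.0], 0.17)]
scene rotor_hub [([710.0, 170.0, 167.0], 0.74), ([592.0, 8.0, 152.0], 0.67)]
scene tray [([483.0, -342.0, -1.0], 0.96)]
scene trayjar [([423.0, -347.0, 2.0], 0.76), ([446.0, 314.0, 59.0], 0.35)]
scene timer [([754.0, -98.0, 164.0], 0.57)]
scene deckjar [([706.0, 165.0, 167.0], 0.73)]
```

```bash
python3 -m crank '0 0 0 3.4;0.31 -0.97 0 0;0 0 1.9 0;0 0 1.9 0;0 0 1.9 0;0 0 1.9 0;0 0 0 0;0 0 0 0;0 0 0 0;0 0 0 0'
python3 - <<'E'
from h import *
np.set_printoptions(precision=1,suppress=True)
o,p=grab('wrist','w3.png');o=ctrl.get_obs();print(o['ee_pos'],o['tcp_rot'],o['qpos'])
E
```

```text
t: 5.6
ee_pos: [448.6, 316.1, 167.7]
tcp_rot: [-180.0, 0.1, -138.3]
wrist_force: [-0.5, 0.0, 1.7]
width: 85.3
[448.5 316.2 167.7] [-180.     0.1 -138.3] [-36.7  22.4  -2.4 109.9   1.3  47.6  91.9]
```

View pics/w3.png

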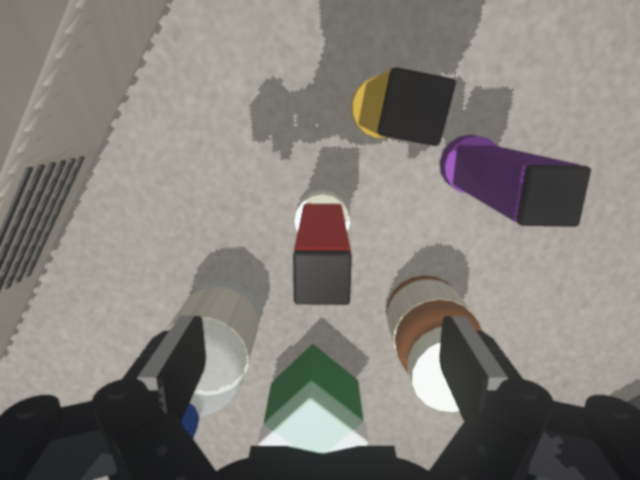

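```bash
python3 - <<'E'
from h import *
np.set_printoptions(precision=1,suppress=True)
o,p=grab('wrist');print(atz(o,p,322.5,277.5,120), atz(o,p,322.5,251,120),atz(o,p,322.5,304,120))
E
python3 -m crank '0 0 1.5 0;0 0 1.5 0;0 0 1.5 0;0 0 1.5 0;0 0 1.5 0;0 0 1.3 0;0 0 0 0;0 0 0 0;0 0 0 0;0 0 0 0'
```

```text
[447.1 315.4 120. ] [437.1 306.5 120. ] [457.6 324.7 120. ]
t: 6.53
ee_pos: [448.5, 316.4, 79.5]
tcp_rot: [-180.0, 0.1, -138.3]
wrist_force: [1.6, 0.4, 1.0]
width: 85.4
```

```bash
python3 -m crank '0.1 0 0 0;0 0 0 0;0 0 0 0;0 0 0 0;0 0 0 0;0 0 0 0;0 0 0 0;0 0 0 0;0 0 0 0;0 0 0 0' 1 80
python3 -m crank '0 0 0 0;0 0 0 0;0 0 0 0;0 0 0 0;0 0 0 0;0 0 -0.2 0;0 0 -0.4 0;0 0 -0.4 0;0 0 0 0;0 0 0 0' 1 80
```

```text
t: 7.37
ee_pos: [447.4, 315.3, 78.6]
tcp_rot: [-180.0, 0.0, -138.3]
wrist_force: [-0.5, -0.6, 5.3]
width: 27.2
t: 8.2
ee_pos: [447.0, 315.2, 88.4]
tcp_rot: [180.0, 0.0, -138.3]
wrist_force: [-0.2, -0.7, -1.4]
width: 27.2
```

```bash
python3 -m crank '0 0 -2 0;0 0 -2 0;0 0 -2 0;0 0 -2 0;0 0 -2 0;0 0 -2 6;0 0 -2 6;0 0 -2 6;0 0 -2 6;0 0 -2 6'
python3 -m crank '0 0 0 6;0 0 0 6;0 0 0 6;0 0 0 6;0 0 0 6;0 0 0 6;0 0 0 6;0 0 0 0;0 0 0 0;0 0 0 0'
python3 - <<'E'
from h import *
np.set_printoptions(precision=1,suppress=True)
o,p=grab('wrist','w4.png');o=ctrl.get_obs();print(o['ee_pos'],o['tcp_rot'],o['qpos'])
for t in ['cover_top','rotor_hub','machine']:
    print(t,[(np.round(d['xyz'],1).tolist(),round(d['conf'],2)) for d in ctrl.place_of(t,p)])
E
```

```text
t: 9.03
ee_pos: [446.6, 314.9, 289.0]
tcp_rot: [-180.0, -0.0, -168.6]
wrist_force: [-0.7, -0.0, -1.3]
width: 27.2
t: 9.87
ee_pos: [446.8, 315.2, 288.1]
tcp_rot: [-180.0, -0.0, 149.9]
wrist_force: [0.2, -0.5, -1.8]
width: 27.4
[446.9 315.1 288.2] [-180.    -0.   149.8] [-46.   14.    8.7 104.1  -2.4  62.1  23.4]
cover_top []
rotor_hub []
machine []
```

View pics/w4.png

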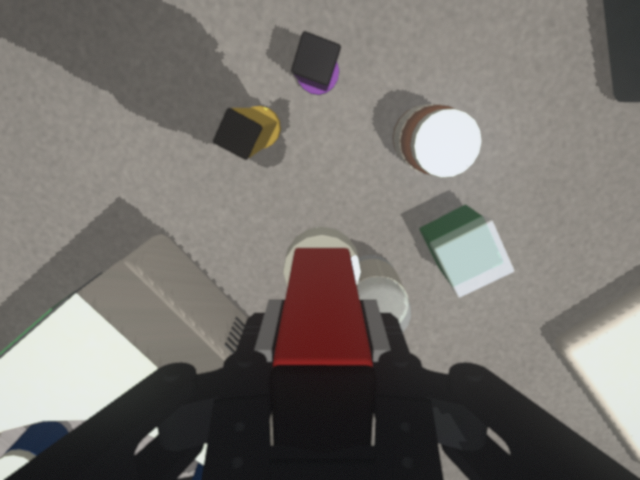

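```bash
python3 -m crank '-2.7 -1.2 0 0;-2.7 -1.2 0 0;-2.7 -1.2 0 0;-2.7 -1.2 0 0;-2.7 -1.2 0 0;-2.7 -1.2 0 0;-2.7 -1.2 0 0;-2.7 -1.2 0 0;-2.7 -1.2 0 0;-2.7 -1.2 0 0'
python3 -m crank '0 0 0 0;0 0 0 0;0 0 0 0;0 0 0 0;0 0 0 0;0 0 0 0;0 0 0 0;0 0 0 0;0 0 0 0;0 0 0 0'
python3 - <<'E'
from h import *
np.set_printoptions(precision=1,suppress=True)
o,p=grab('wrist','w5.png');o=ctrl.get_obs();print(o['ee_pos'],o['tcp_rot'],o['qpos'])
for t in ['cover_top','rotor_hub','machine','timer','deckjar']:
    print(t,[(np.round(d['xyz'],1).tolist(),round(d['conf'],2)) for d in ctrl.place_of(t,p)])
m=ctrl.trace('cover_top',p)
for x in m[:2]:
    v,u=np.nonzero(x['pixels']);print(x['conf'],u.mean(),v.mean(),len(u),u.min(),u.max(),v.min(),v.max(),atz(o,p,u.mean(),v.mean(),160))
E
```

```text
t: 10.9
ee_pos: [620.3, 74.1, 288.3]
tcp_rot: [180.0, -0.0, 149.7]
wrist_force: [0.4, 1.5, -1.9]
width: 27.2
t: 11.73
ee_pos: [619.6, 75.5, 288.4]
tcp_rot: [180.0, 0.0, 149.7]
wrist_force: [0.4, -0.5, -1.9]
width: 27.6
[619.6  75.4 288.3] [180.    0.  149.7] [-22.9  22.1  17.   93.8  -7.   65.2  55.6]
cover_top [([593.9, 7.2, 157.8], 0.8)]
rotor_hub [([592.2, 8.2, 149.9], 0.81)]
machine [([594.0, 6.7, 2.0], 0.64)]
timer []
deckjar [([704.5, 164.1, 163.4], 0.74)]
0.81 214.60545779137976 244.91609283346085 3921 179 250 210 279 [590.8   8.6 160. ]
```

View pics/w5.png

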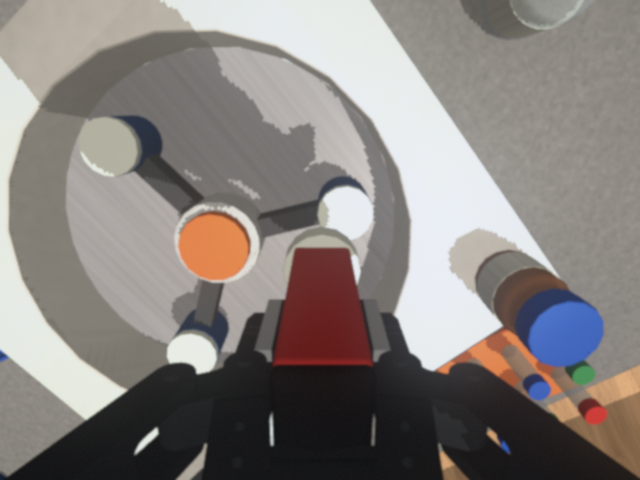

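Run:
```python
from h import *
np.set_printoptions(precision=2,suppress=True)
def orange(f,u0,u1,v0,v1):
    h=cv2.cvtColor(f,cv2.COLOR_BGR2HSV);m=((h[...,0]<20)&(h[...,0]>6)&(h[...,1]>140)&(h[...,2]>150)).astype(np.uint8)
    z=np.zeros_like(m);z[v0:v1,u0:u1]=m[v0:v1,u0:u1]
    c=max(cv2.findContours(z,0,1)[0],key=cv2.contourArea);return cv2.fitEllipse(c)
o,p=grab('wrist');e=orange(p['frame'],150,265,190,300);print(e,atz(o,p,*e[0],160))
ot,pt=grab('top','t5.png');e2=orange(pt['frame'],280,340,200,260);print(e2,atz(ot,pt,*e2[0],160))
os_,ps=grab('scene','s5.png');e3=orange(ps['frame'],290,350,220,275);print(e3,atz(os_,ps,*e3[0],160))
c,d=ray(o,p,*e[0])
for q,w,x in((ot,pt,e2),(os_,ps,e3)):
    a,b=ray(q,w,*x[0]);s=np.linalg.lstsq(np.stack([b,-d],1),c-a,rcond=None)[0];print(a+b*s[0],c+d*s[1])
# width
print(np.linalg.norm(atz(o,p,e[0][0]-e[1][0]/2,e[0][1],160)-atz(o,p,e[0][0]+e[1][0]/2,e[0][1],160)))
for t in ['cover_top','rotor_hub','machine']:
  for w in (p,pt,ps):
    print(t,[(np.round(d['xyz'],1).tolist(),round(d['conf'],2)) for d in ctrl.place_of(t,w)][:1])
```

```text
((213.6838836669922, 246.073486328125), (63.05378341674805, 69.08214569091797), 115.46292877197266) [591.22   7.5  160.  ]
((308.62945556640625, 225.29754638671875), (21.274845123291016, 21.384103775024414), 169.34402465820312) [590.03   6.02 160.  ]
((322.10272216796875, 249.0215606689453), (16.83159065246582, 19.03016471862793), 83.62507629394531) [591.36   5.48 160.  ]
[590.59   6.15 156.54] [591.72   6.13 156.72]
[591.08   5.31 159.42] [591.41   6.99 158.78]
42.54072224212425
cover_top [([597.1, 6.4, 157.0], 0.57)]
cover_top [([591.0, 7.9, 156.7], 0.95)]
cover_top [([592.1, 8.6, 159.3], 0.88)]
rotor_hub [([594.6, 4.0, 150.4], 0.74)]
rotor_hub [([590.6, 10.3, 149.3], 0.79)]
rotor_hub [([595.6, 8.7, 149.5], 0.89)]
machine [([594.8, 5.0, 1.3], 0.83)]
machine [([594.8, 3.7, -0.9], 0.91)]
machine [([592.4, 6.2, 5.9], 0.69)]
```

View pics/s5.png

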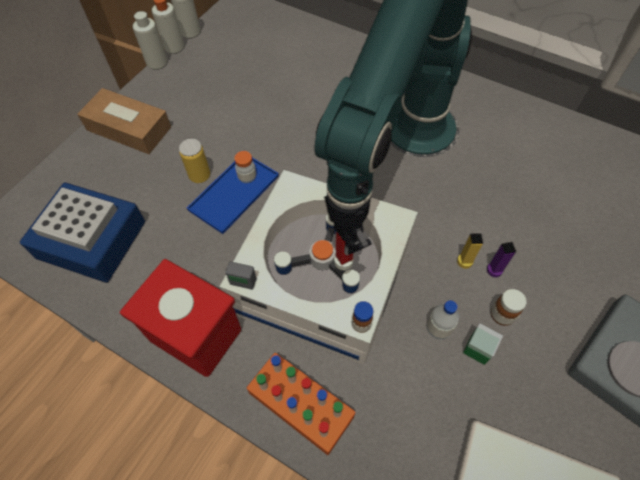

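```bash
python3 -m crank '-0.2 -1.5 0 0;-0.2 -1.5 0 0;-0.2 -1.5 0 0;-0.2 -1.4 0 0;-0.2 -1.4 0 0;0 0 1 0;0 0 1.2 0;0 0 1 0;0 0 0 0;0 0 0 0'
python3 - <<'E'
from h import *
np.set_printoptions(precision=1,suppress=True)
o,p=grab('wrist','w6.png');o=ctrl.get_obs();print(o['ee_pos'],o['tcp_rot'],o['wrist_force'])
grab('top','t6.png');grab('scene','s6.png')
print(proj(o,p,[591.3,7,160]))
a=cv2.imread('pics/s6.png')[200:300,270:400];cv2.imwrite('pics/s6z.png',cv2.resize(a,None,fx=5,fy=5,interpolation=2))
E
```

```text
t: 13.52
ee_pos: [590.9, 8.3, 254.7]
tcp_rot: [-179.9, -0.1, 149.8]
wrist_force: [0.3, 0.5, -0.9]
width: 27.1
[591.5   8.2 255.6] [-180.    -0.1  149.8] [-0.2  0.6 -1.3]
[319.9 249.4]
```

View pics/w6.png

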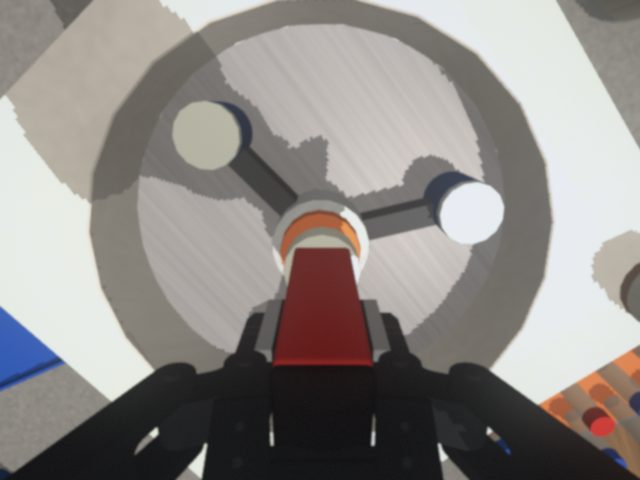

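View pics/s6z.png

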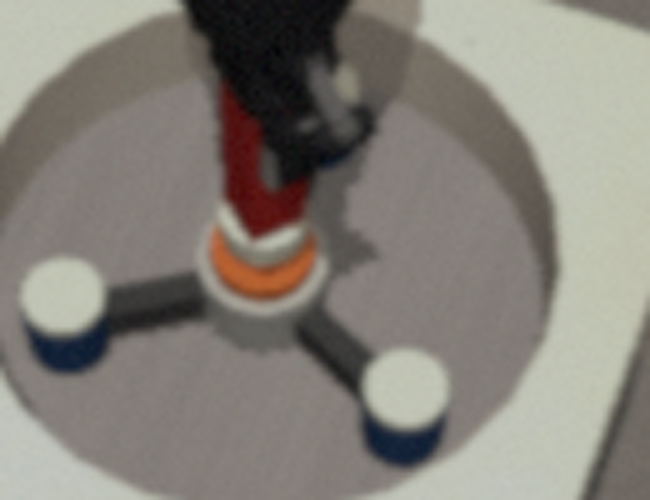

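```bash
python3 -m crank '0 -0.1 0.4 0;0 0 0.4 0;0 0 0.4 0;0 0 0.2 0;0 0 0.1 0;0 0 0.1 0;0 0 0.1 0;0 0 0.1 0;0 0 0 0;0 0 0 0'
```

```text
t: 14.5
ee_pos: [591.1, 6.3, 238.6]
tcp_rot: [180.0, 0.0, 149.7]
wrist_force: [0.2, 0.9, 1.1]
width: 27.2
```

```bash
python3 -m crank '0 0 0.1 0;0 0 0.1 0;0 0 0.1 0;0 0 0.1 0;0 0 0.1 0;0 0 0.1 0;0 0 0 0;0 0 0 0;0 0 0 0;0 0 0 0'
```

```text
t: 15.33
ee_pos: [591.2, 6.3, 233.5]
tcp_rot: [180.0, 0.0, 149.7]
wrist_force: [-2.4, 0.2, 5.0]
width: 27.4
```

```bash
python3 -m crank '0 0 0.1 0;0 0 0.1 0;0 0 0.1 0;0 0 0.1 0;0 0 0 0;0 0 0 0;0 0 0 0;0 0 0 0;0 0 0 0;0 0 0 0'
```

```text
t: 16.17
ee_pos: [591.3, 6.2, 230.5]
tcp_rot: [179.9, 0.1, 149.7]
wrist_force: [-3.6, -0.8, 11.0]
width: 27.0
```

Run:
```python
from h import *
np.set_printoptions(precision=1,suppress=True)
o,p=grab('scene','s7.png');print(ctrl.get_obs()['wrist_force'],ctrl.get_obs()['ee_pos'])
a=cv2.imread('pics/s7.png')[200:300,270:400];cv2.imwrite('pics/s7z.png',cv2.resize(a,None,fx=5,fy=5,interpolation=2))
```

```text
[-4.9 -0.3 10.7] [591.3   6.2 230.5]
```

View pics/s7z.png

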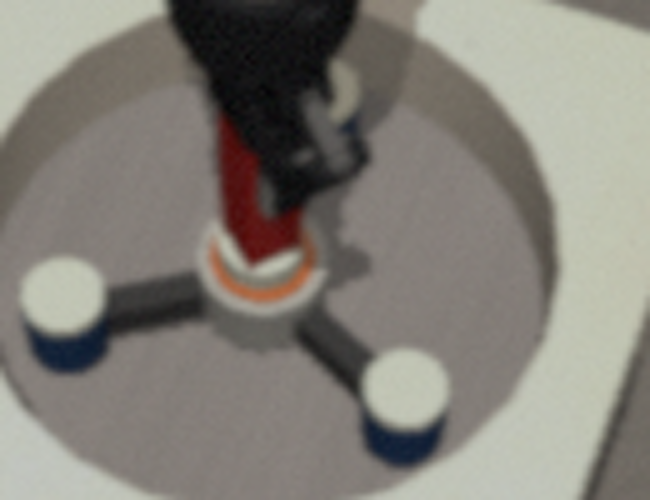

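```bash
python3 -m crank '0 0 0.1 0;0 0 0.1 0;0 0 0 0;0 0 0 0;0 0 0 0;0 0 0 0;0 0 0 0;0 0 0 0;0 0 0 0;0 0 0 0'
```

```text
t: 17.05
ee_pos: [591.5, 6.1, 230.4]
tcp_rot: [179.9, 0.1, 149.7]
wrist_force: [-7.6, -0.5, 22.4]
width: 27.1
```

```bash
python3 -m crank '0 0 -0.2 0;0 0 -0.2 0;0 0 -0.4 0;0 0 -0.8 0;0 0 -1 0;0 0 -1 0;0 0 -1 0;0 0 -1 0;0 0 -0.5 0;0 0 0 0'
python3 - <<'E'
from h import *
np.set_printoptions(precision=1,suppress=True)
o,p=grab('wrist','w8.png');o=ctrl.get_obs();print(o['ee_pos'],o['tcp_rot'],o['wrist_force'],o['qpos'])
E
```

```text
t: 17.88
ee_pos: [591.7, 6.4, 289.2]
tcp_rot: [179.9, 0.1, 149.7]
wrist_force: [0.6, -0.4, -1.8]
width: 27.2
[591.2   6.4 288.1] [179.9   0.1 149.7] [ 0.1  0.4 -2. ] [-18.5  18.7  18.5  98.6  -6.5  63.6  61.7]
```

View pics/w8.png

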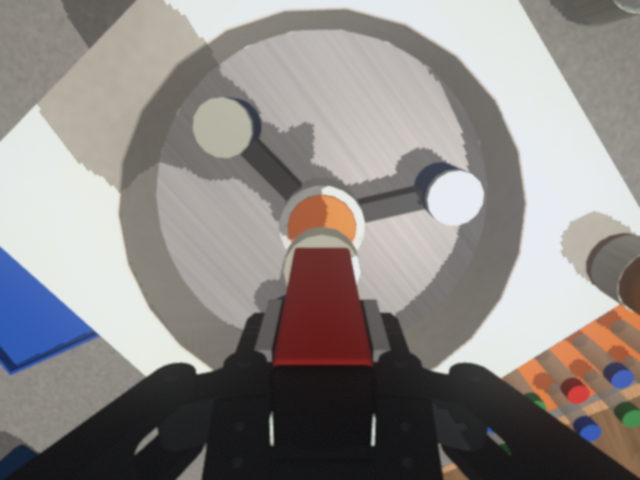

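```bash
python3 -m crank '-1.3 -3.3 0 0;-1.3 -3.3 0 0;-1.3 -3.3 0 0;-1.3 -3.3 0 0;-1.3 -3.3 0 0;-1.3 -3.3 0 0;-1.3 -3.3 0 0;-1.3 -3.3 0 0;-1.3 -3.3 0 0;-1.3 -3.3 0 0'
python3 -m crank '0 0 1 0;0 0 1.5 0;0 0 1.5 0;0 0 1.5 0;0 0 1.5 0;0 0 1 0;0 0 0 0;0 0 0 0;0 0 0 0;0 0 0 0'
python3 - <<'E'
from h import *
np.set_printoptions(precision=1,suppress=True)
o,p=grab('wrist','w9.png');o=ctrl.get_obs();print(o['ee_pos'],o['tcp_rot'],o['wrist_force'],o['qpos'])
os_,ps=grab('scene','s9.png');ot,pt=grab('top','t9.png')
for q,w in((os_,ps),(ot,pt),(o,p)):
  for t in ['tray','trayjar','cover_top']: print(t,[(np.round(d['xyz'],1).tolist(),round(d['conf'],2)) for d in ctrl.place_of(t,w)])
E
```

```text
t: 18.77
ee_pos: [536.0, -345.4, 286.6]
tcp_rot: [180.0, -0.1, 149.7]
wrist_force: [0.8, -0.1, -1.6]
width: 27.0
t: 19.6
ee_pos: [537.2, -344.5, 208.4]
tcp_rot: [180.0, 0.1, 149.7]
wrist_force: [-0.6, 0.4, -1.8]
width: 27.3
[ 537.2 -344.4  208.4] [180.    0.1 149.7] [-0.2  0.2 -1.6] [ 11.7  28.6  24.6  96.8 -13.7  57.5 100.7]
tray [([482.7, -340.6, -2.8], 0.74)]
trayjar [([420.1, -348.7, -0.2], 0.61)]
cover_top [([591.9, 8.5, 154.8], 0.61)]
tray [([483.5, -345.2, 0.2], 0.55)]
trayjar [([418.6, -345.3, 3.1], 0.44)]
cover_top [([591.0, 7.2, 148.5], 0.75)]
tray [([482.4, -341.7, -2.1], 0.71)]
trayjar [([423.9, -339.0, 5.4], 0.81)]
cover_top []
```

View pics/w9.png

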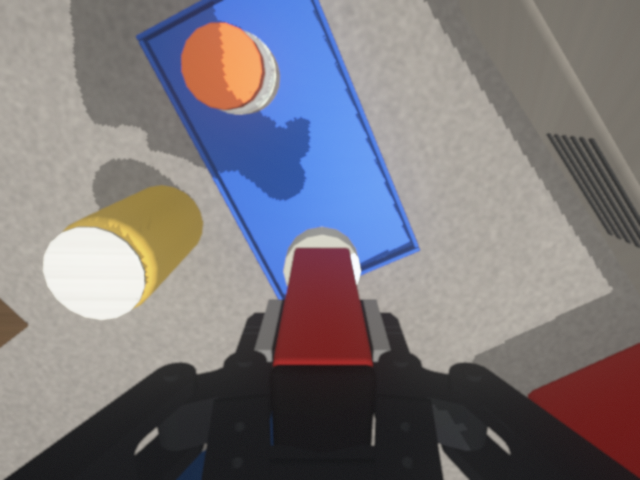

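View pics/s9.png

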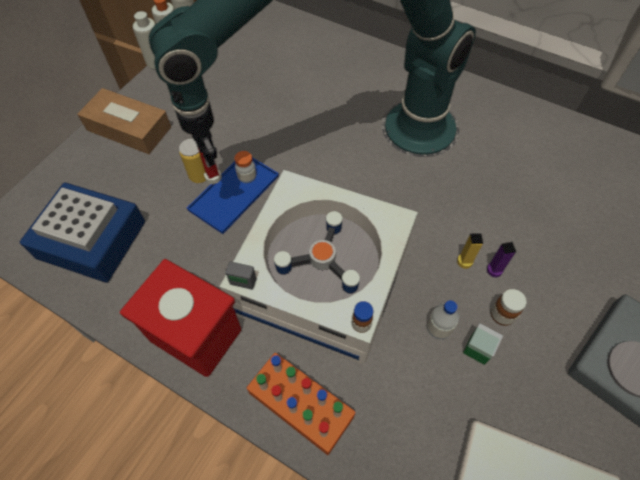

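Run:
```python
from h import *
np.set_printoptions(precision=1,suppress=True)
o,p=grab('wrist')
A=atz(o,p,418,248,16);B=atz(o,p,139,38,16);C=atz(o,p,318,-4,16)
print(A,B,C,np.linalg.norm(A-B),np.linalg.norm(B-C), (A+B)/2,np.hypot(240,130))
ot,pt=grab('top')
for u,v in((437,228),(493,233),(488,335),(431,329)):print(atz(ot,pt,u,v,16))
```

```text
[ 605.7 -291.1   16. ] [ 361.  -393.6   16. ] [ 403.1 -269.1   16. ] 265.25699563945375 131.3519441033195 [ 483.4 -342.4   16. ] 272.9468812791236
[ 605.  -288.9   16. ]
[ 592.4 -418.2   16. ]
[ 358.4 -395.9   16. ]
[ 372.  -267.6   16. ]
```

```bash
python3 -m crank '0 0 1 0;0 0 2 0;0 0 2 0;0 0 2 0;0 0 2 0;0 0 1.5 0;0 0 0.8 0;0 0 0.5 0;0 0 0 0;0 0 0 0'
python3 -m crank '0 0 0.1 0;0 0 0.1 0;0 0 0.1 0;0 0 0.1 0;0 0 0.1 0;0 0 0.1 0;0 0 0.1 0;0 0 0.1 0;0 0 0 0;0 0 0 0'
```

```text
t: 21.13
ee_pos: [537.0, -344.4, 89.7]
tcp_rot: [-180.0, 0.0, 149.7]
wrist_force: [0.5, -0.3, -1.4]
width: 27.3
t: 21.97
ee_pos: [536.8, -344.3, 82.7]
tcp_rot: [180.0, 0.0, 149.7]
wrist_force: [-2.2, 1.7, 8.6]
width: 27.5
```

```bash
python3 -m crank '0 0 -0.05 0;0 0 0 0;0 0 0 0;0 0 0 0;0 0 0 0;0 0 0 0;0 0 0 0;0 0 0 0;0 0 0 0;0 0 0 0'
python3 -m crank '0 0 0 0;0 0 0 0;0 0 0 0;0 0 0 0;0 0 0 0;0 0 0 0;0 0 0 0;0 0 0 0;0 0 0 0;0 0 0 0' -1
python3 - <<'E'
from h import *
grab('wrist','w10.png')
E
```

```text
t: 22.8
ee_pos: [536.8, -344.2, 82.7]
tcp_rot: [180.0, 0.0, 149.7]
wrist_force: [-2.2, 0.7, 6.2]
width: 27.2
t: 23.63
ee_pos: [536.7, -344.1, 81.8]
tcp_rot: [180.0, 0.0, 149.7]
wrist_force: [-0.4, -0.4, -0.1]
width: 85.3
```

View pics/w10.png

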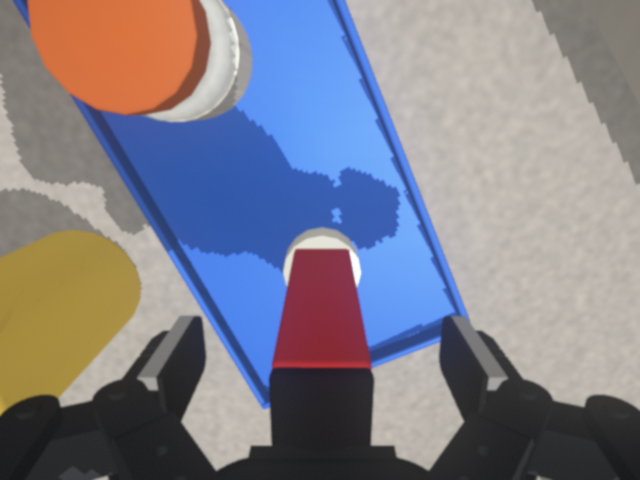

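```bash
python3 -m crank '0 0 -0.5 0;0 0 -1 0;0 0 -2 0;0 0 -2.5 0;0 0 -2.5 0;0 0 -2.5 0;0 0 -2.5 0;0 0 -2.5 0;0 0 -2.5 0;0 0 -2 0'
python3 - <<'E'
from h import *
np.set_printoptions(precision=1,suppress=True)
o,p=grab('wrist','w11.png');o=ctrl.get_obs();print(o['ee_pos'],o['tcp_rot'])
os_,ps=grab('scene','s11.png');ot,pt=grab('top','t11.png')
for q,w in((os_,ps),(ot,pt),(o,p)):
  for t in ['tool_mid','cover_top']: print(t,[(np.round(d['xyz'],1).tolist(),round(d['conf'],2)) for d in ctrl.place_of(t,w)])
a=ps['frame'][185:315,255:400];b=pt['frame'][150:300,240:380]
cv2.imwrite('pics/z11.png',np.hstack([cv2.resize(a,(400,400),interpolation=2),cv2.resize(b,(400,400),interpolation=2)]))
c=ps['frame'][100:240,170:290];cv2.imwrite('pics/z11b.png',cv2.resize(c,None,fx=4,fy=4,interpolation=2))
E
```

```text
t: 24.52
ee_pos: [536.9, -344.5, 290.2]
tcp_rot: [180.0, 0.2, 149.7]
wrist_force: [-0.1, 0.1, 0.9]
width: 85.2
[ 538.4 -345.7  294.2] [180.    0.5 149.7]
tool_mid [([367.2, 294.5, 58.7], 0.76), ([539.6, -346.5, 63.4], 0.72), ([422.0, -344.1, 0.5], 0.67), ([348.4, 371.7, 59.2], 0.61), ([592.4, 6.6, 155.2], 0.47)]
cover_top [([593.4, 9.6, 152.2], 0.88)]
tool_mid [([540.6, -347.2, 68.1], 0.91), ([351.1, 367.7, 57.0], 0.87), ([363.4, 291.3, 62.8], 0.69)]
cover_top [([590.7, 5.4, 149.4], 0.83)]
tool_mid [([538.1, -343.6, 63.3], 0.6)]
cover_top []
```

View pics/z11.png

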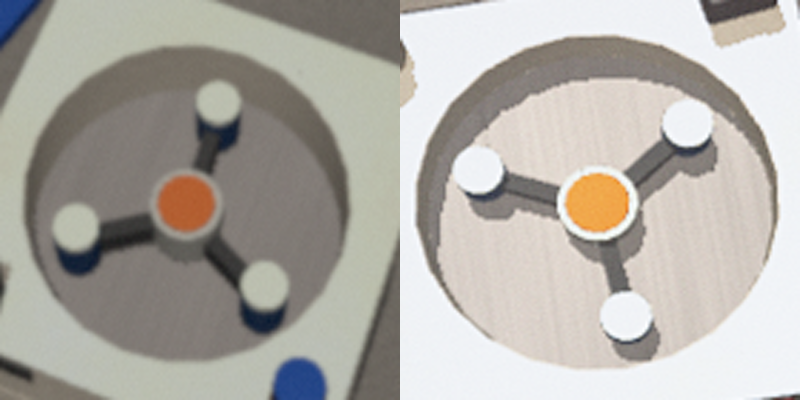

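View pics/z11b.png

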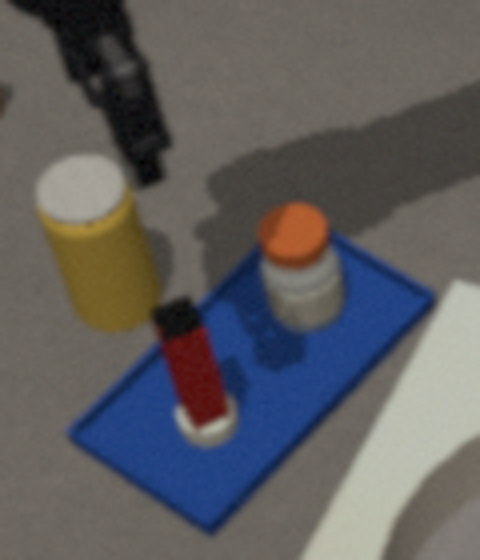

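View pics/w11.png

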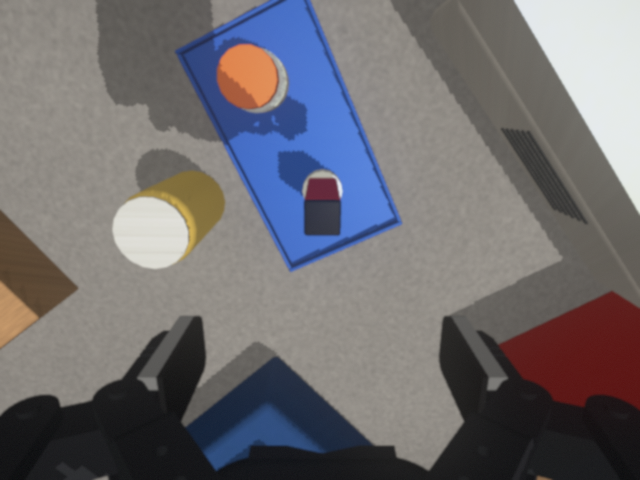

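Run:
```python
from h import *
np.set_printoptions(precision=1,suppress=True)
ot,pt=grab('top')
c=np.array([591.3,7,153])
for u,v in((627,316),(478,170),(687,124)):
    w=atz(ot,pt,240+(u-400)/2.857,150+v/2.667,153);d=w-c;print(w,np.hypot(*d[:2]),np.degrees(np.arctan2(d[1],d[0])))
e=atz(ot,pt,240+(597-400)/2.857,150+203/2.667,152);print(e)
```

```text
[500.3 -16.1 153. ] 93.87816719011515 -165.73585025769583
[616.4  93.5 153. ] 90.04749268345633 73.82450154738234
[652.3 -60.9 153. ] 91.30326482658381 -48.09030511303019
[589.6   5.6 152. ]
```

```bash
python3 -m crank '2.35 3.1 0 0;2.35 3.1 0 0;2.35 3.1 0 0;2.35 3.1 0 0;2.35 3.1 0 0;2.35 3.1 0 0;2.35 3.1 0 0;2.35 3.1 0 0;2.35 3.1 0 0;2.35 3.1 0 0' 1 60
python3 -m crank '0 0 0 -6.3;0 0 0 -6.3;0 0 0 -6.3;0 0 0 -6.3;0 0 0 -6.3;0 0 0 -6.3;0 0 0 -6.3;0 0 0 -6.3;0 0 0 0;0 0 0 0'
python3 - <<'E'
from h import *
np.set_printoptions(precision=1,suppress=True)
o,p=grab('wrist','w12.png');o=ctrl.get_obs();print(o['ee_pos'],o['tcp_rot'],o['qpos'])
for s in (491.5,39.9,153),(501.5,-15.5,153):print(proj(o,p,s))
E
```

```text
t: 25.85
ee_pos: [489.4, 43.8, 286.6]
tcp_rot: [-180.0, -0.0, 149.7]
wrist_force: [0.5, 0.1, -0.2]
width: 0.0
t: 26.68
ee_pos: [490.1, 41.9, 286.5]
tcp_rot: [180.0, -0.0, -160.1]
wrist_force: [0.3, 0.7, 0.2]
width: 0.1
[490.1  41.9 286.5] [ 180.    -0.  -160.1] [-18.1   8.4  10.4 111.2  -1.7  60.6 102.9]
[318.3 230.9]
[235.7 217.4]
```

View pics/w12.png

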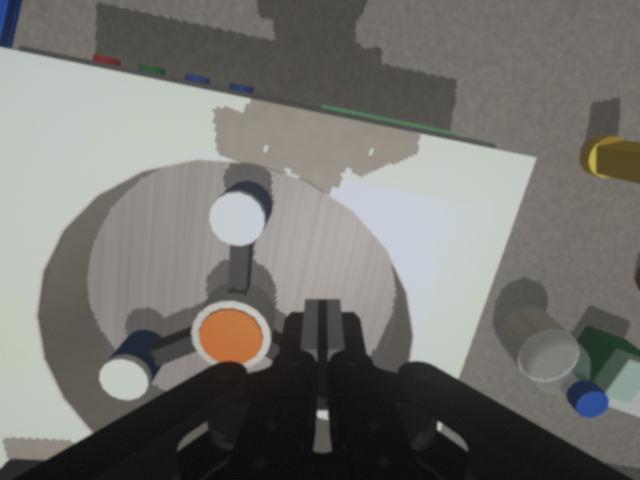

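```bash
python3 -m crank '-0.2 -0.2 2 0;0 0 2 0;0 0 2 0;0 0 2 0;0 0 1.5 0;0 0 1 0;0 0 0 0;0 0 0 0;0 0 0 0;0 0 0 0'
python3 - <<'E'
from h import *
np.set_printoptions(precision=1,suppress=True)
o,p=grab('wrist','w13.png');o=ctrl.get_obs();print(o['ee_pos'],o['tcp_rot'],o['wrist_force'])
E
```

```text
t: 27.57
ee_pos: [493.5, 41.0, 182.9]
tcp_rot: [-180.0, 0.1, -159.9]
wrist_force: [-0.1, 0.3, -0.7]
width: 0.3
[493.4  41.  182.8] [-180.     0.1 -159.9] [-0.2  0.1 -0.1]
```

View pics/w13.png

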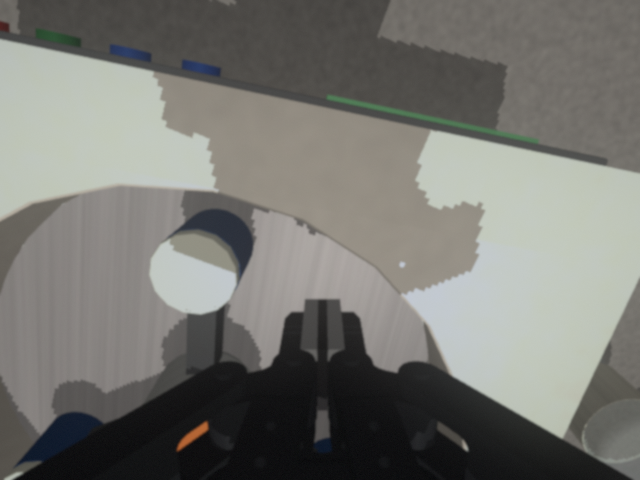

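```bash
python3 -m crank '0 0 0.5 0;0 0 0.5 0;0 0 0.7 0;0 0 0.7 0;0 0 0.7 0;0 0 0.7 0;0 0 0.6 0;0 0 0 0;0 0 0 0;0 0 0 0'
python3 - <<'E'
from h import *
np.set_printoptions(precision=1,suppress=True)
grab('scene','s14.png');o,p=grab('wrist','w14.png');o=ctrl.get_obs();print(o['ee_pos'],o['tcp_rot'],o['wrist_force'])
a=cv2.imread('pics/s14.png')[185:315,255:415];cv2.imwrite('pics/s14z.png',cv2.resize(a,None,fx=4,fy=4,interpolation=2))
E
```

```text
t: 28.45
ee_pos: [492.9, 40.9, 137.9]
tcp_rot: [-180.0, 0.0, -159.9]
wrist_force: [-0.1, 0.5, 0.7]
width: -0.1
[493.   40.9 138.1] [-180.     0.  -159.9] [-0.6  0.6 -0.4]
```

View pics/s14z.png

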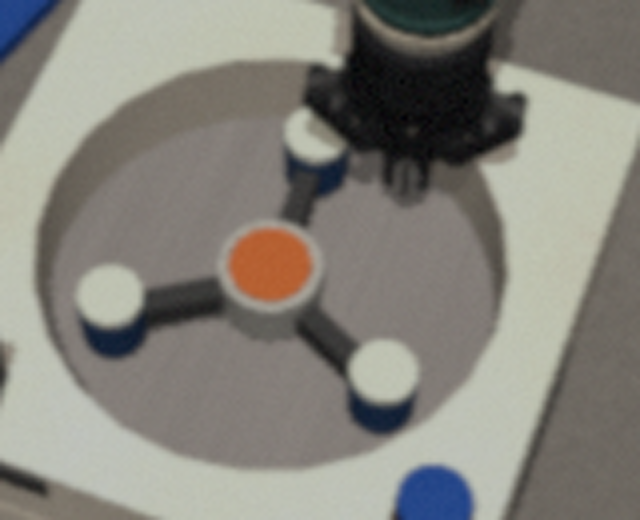

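View pics/w14.png

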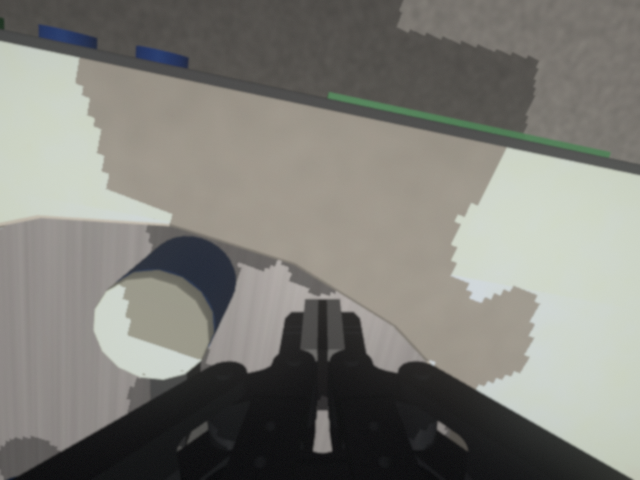

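```bash
python3 -m crank '0 -1 0 0;0 -1.2 0 0;0 -1.2 0 0;0 -1.5 0 0;0 -1.8 0 0;0 -2.1 0 0;0 -0.6 -3 0;0 0 -4 0;0 0 -4 0;0 0 -3 0'
python3 - <<'E'
from h import *
np.set_printoptions(precision=1,suppress=True)
o=ctrl.get_obs();print(o['ee_pos'],o['wrist_force'])
for i in range(2): grab('top','t15%d.png'%i)
a=[cv2.imread('pics/t15%d.png'%i)[140:310,220:400] for i in (0,1)];cv2.imwrite('pics/t15z.png',cv2.resize(np.hstack(a),None,fx=2,fy=2))
E
```

```text
t: 29.38
ee_pos: [525.8, -48.8, 281.2]
tcp_rot: [-179.9, 0.2, -160.0]
wrist_force: [1.5, -0.2, 1.1]
width: -0.2
[525.8 -48.8 281.2] [ 1.5 -0.2  1.1]
```

View pics/t15z.png

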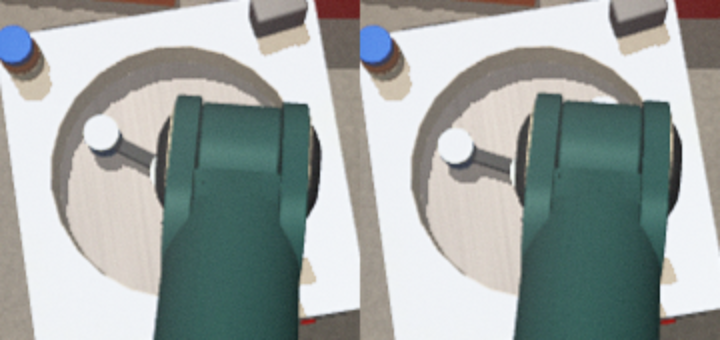

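```bash
for i in 1 2 3; do python3 -m crank '0 0 0 0;0 0 0 0;0 0 0 0;0 0 0 0;0 0 0 0;0 0 0 0;0 0 0 0;0 0 0 0;0 0 0 0;0 0 0 0' | head -1; done
python3 - <<'E'
from h import *
for i in range(3): grab('scene','s16%d.png'%i)
a=[cv2.imread('pics/s16%d.png'%i)[180:320,245:425] for i in (0,2)];cv2.imwrite('pics/s16z.png',cv2.resize(np.hstack(a),None,fx=2,fy=2))
E
```

```text
t: 30.32
t: 31.15
t: 31.98
```

View pics/s16z.png

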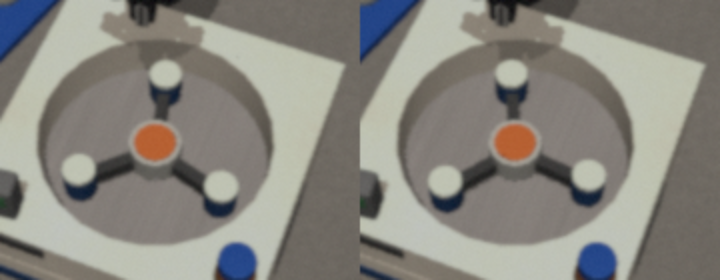

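View pics/s162.png

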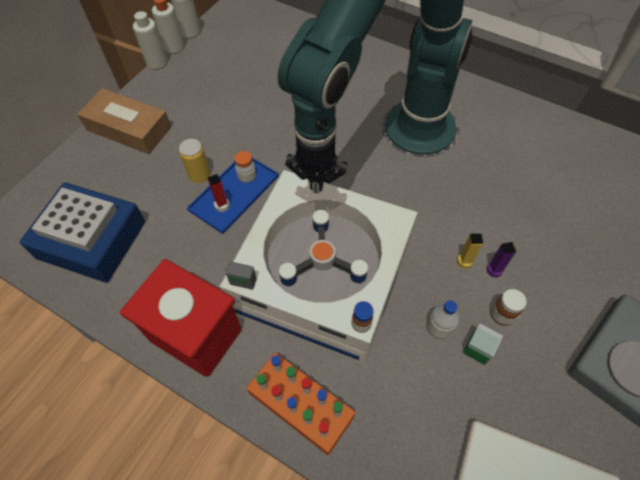

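```bash
python3 -c "
from rig import ctrl
print(ctrl.get_obs()['t']);print(ctrl.job_done())"
```

```text
32.1333
the job is handed in; nothing more can be done
None
```

All the steps were carried out and the job was handed in at t = 32.1 s. It gives no verdict, so the checks below are my own.

- **Cover:** I pressed it down with the red tool held upright. The tool was within about 2 mm of the cover's measured centre. At the end the force rose from 11 to 22 N with no more travel, which is the hard stop. The foot height worked out to about 152, and the cover looks flush in the pictures.
- **Tool:** It stands released and upright in the free half of the tray, at about (538, -345). One network estimate put its mid-height 5 mm higher than the rest (68 against 63), but within the limit.
- **Rotor:** I pushed the bucket nearest the robot anticlockwise with the shut fingers, then lifted clear. It started at roughly 3 rad/s. The last pictures, 2.7 s later, show it still turning anticlockwise at an estimated 1.5 rad/s with nothing near it.
- **Bystanders:** The last scene picture shows all of them standing where they were. I judged this by eye and did not re-measure each one.

No check failed. The only small disagreements were a spread of 1–3 mm between cameras for the cover centre, and up to 6 mm from the networks.

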